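# Prop up the slide draining board

## Robot

A 6-joint arm with a two-finger parallel gripper is mounted at the origin on a cart in front of the work surface, level with it; the furniture and walls round the work are solid. World frame = base frame: x ahead of the robot, y to its left, z up, the work surface at z = 0. Lengths are in mm, angles in rad, forces in N, time in s.
With the tool pointing down it reaches from about 275 to 1000 mm from the base axis. Payload 8.4 kg.
Tool frame: the origin (TCP) lies on the centre line of the jaws, within the pads' length; the fingertips stand r.tip_reach ahead of it and the grasp point (between the pads) lies 11 mm behind it (r.tip_reach is the distance from the TCP to the fingertips, in mm); z points along the fingers, y is the line along which they close (so a half turn about z gives the same grasp; the last joint's range is limited). The gripper opens to 85 mm and grips with 20 to 120 N. Pads are 22 mm wide; open, the fingers measure 114 mm over their backs; the gripper's body (76 mm by 85 mm) begins 54 mm behind the grasp point. The pads swing forward as they close: fully open they stand 13 mm farther back than shut.
Start: joints at [-1.208, 0.353, 1.633, -0, 1.155, -0.002], TCP at [222.975, -583.875, 239.281] pointing down, gripper open.
Joint ranges: [-2.63, 2.63], [-0.92, 2.1], [0.06, 2.66], [-1.3, 4.44], [0, 2.69], [-3.02, 3.02]. Speed limits (rad/s): [2.22, 2.22, 2.79, 3.14, 3.14, 3.14].

## Interface

Orientations are given as [roll, pitch, yaw] about the fixed x, y, z axes, in that order (R = Rz(yaw) Ry(pitch) Rx(roll)).
In Python, from rig import r gives the robot as it stands.
- The arm moves only by the tool carry_out, never from a script. Its argument "targets" is a list of rows, each an object with "dp": the shift along the tool's x, y, z in mm, a list of three; "yaw": the turn about the tool's z in degrees. A call has 1 to 12 rows; each row is the pose to reach, as a shift and turn from the pose commanded when the call began, along the tool's axes at that moment; what a row does not reach only later rows make up. A row lasts 1/8 s, in which the tool goes at most 62.5 mm and 10.7 degrees, less where a joint would pass 70% of its speed; a pose out of reach is approached as far as the arm can. A call with a gripper value outside its range is refused whole. "fingers" is the opening, from -1 (shut) to 1 (fully open), so that 0 is half open, set as the call begins (left out, the last holds). The fingers move at their own pace and stop on an object; "grip_force" is the grip in N (left out, the last holds). Time passes only in rows, so rows that repeat a pose let the fingers close. It gives the time, the measured TCP pose, the force, the opening and the grip force at its end, in the units of the state.
- r.sense(): the state, without advancing time (a new reading comes with each control period).
- r.grab_frame(name): name is "side" or "top"; returns the picture (400x640x3 uint8, red, green, blue); there is no depth.
- r.get_calibration(name): a dict with "fx", "fy", "cx", "cy" (pixels), "rvec" (rotation vector, rad) and "tvec" (3), from world to camera coordinates, as OpenCV has them. Camera axes: x right, y down, z forward; pixel columns grow to the right and rows downward; lengths in mm; the calibration is good to about 2 mm. A picture is of the moment at which its call begins. get_calibration takes no time and is no camera call.
- r.sign_off(): hands the job in; it is judged then, once.
The state is a dict: "clock": time; "qpos": joint angles; "qvel": joint speeds; "joint_efforts": joint torques, N m; "eef_pos": TCP position; "tcp_rot": TCP orientation; "contact_force": force on the tool from outside, world axes, zero at the start; "wrist_torque": the same for the moment, N m; "opening": opening from 0.0 (shut) to 1.0 (fully open); "grasp_force": force on a finger pad.
Only numpy, scipy, OpenCV 4.12 (cv2) and the standard library are available. Lean on these libraries where they do the work, as an engineer would, in place of code of your own. Each camera call takes 0.05 s, during which the arm holds its last target. There are 200 camera calls.

## Task

The wet glass slides have to drain: raise the blue board they lie on by swinging its red-handled prop lever up and over, past upright, until it rests against its stop and holds the board up by itself. Then let go. Leave the other board, the one with the cups on it, folded flat.

Things in the scene. Friction and masses are not known exactly. Their poses are not given: they have to be found in the camera images.
- slide_board: Fixed grey base, 140 x 120 x 10 mm, of the blue folding board with three glass slides. Origin: centre of its underside; x toward the deck's hinge (far side), z up. Deck 45 mm high folded, near edge 95 mm propped. The prop's shaft lies along y at x -20, z 18 mm; its lever arm (10 mm round) at y -71, beside the deck; a 42 mm high stop post at x -40, y -71.
- slide_handle (a point): Middle (y -97 mm of the base) of the slide board's red handle: a 14 mm round bar along the base's y, from y -72 to -114, free all round. It swings 90 mm about the shaft: folded at x +51, z 73 mm of the base, leaning away; up and over toward -x; at the stop x -58, z 100, 25 degrees past upright. Pinch it from above with fingers closing along base x.
- slide_prop (a joint): Angle of the slide board's prop (rad): 0 folded, deck flat; grows as the handle swings up and over toward the base's -x. Upright, at dead centre, at 0.915; against the stop at 1.353. The deck rides on the prop: its weight (about 4 N at the handle when folded) drives the prop back to 0 from below dead centre and on to the stop from beyond it.
- cup_prop (a joint): Prop angle (rad) of the other board, alike but carrying three cups with red lids instead of slides; it is to stay folded: 0 folded, 1.353 propped.
Mind the look-alikes: they are no part of the job. Leave any pink look-alike of the slide_board alone.

How it is judged:
By the outcome, as a careful person would: the job done as asked, in the order asked, and still so for the second after the job is handed in, with the robot touching nothing.
It also fails if it takes over 32 s, if anything falls off the work surface, if the arm or the gripper's body presses on something with over 40 N, if the wrist force passes 120 N, or if a joint passes its speed limit or range.

## Working session

There is one attempt and no reset: what is moved stays moved. The work goes in short steps, Python scripts to look and compute and a tool call to move; the robot and the scene stay as the last step left them, time stands still between calls to the robot, and variables do not carry over. Pictures are saved under pics/ and viewed, at most 10 in all, crops included, and the job is handed in when it is done.

Besides the shell and the picture viewer there is one more tool, called after "Call:" as name(argument=value, ...) on one line, values as JSON. carry_out: Moves the arm, as the interface text tells. Its arguments: {"type":"object","properties":{"targets":{"type":"array","items":{"type":"object","properties":{"dp":{"type":"array","items":{"type":"number"}},"yaw":{"type":"number"}}}},"fingers":{"type":"number"},"grip_force":{"type":"number"}},"required":["targets"]}

```bash
mkdir -p pics; python3 - <<'E'
from rig import r
import cv2
for n in("top","side"):
    cv2.imwrite(f"pics/{n}0.png",r.grab_frame(n)[:,:,::-1]); print(n,r.get_calibration(n))
s=r.sense();print(s,r.tip_reach)
E
```

```text
top {'fx': 509.2613703553849, 'fy': 509.2613703553849, 'cx': 317.467458158248, 'cy': 199.88044566533313, 'rvec': array([ 2.0853461 , -1.45039049,  0.48635728]), 'tvec': array([ -15.36863711,  497.43415373, 1861.67314224])}
side {'fx': 454.0997467615171, 'fy': 454.0997467615171, 'cx': 322.18081216264136, 'cy': 189.48813090191652, 'rvec': array([ 0.71034409, -2.55622799,  1.24137526]), 'tvec': array([ 583.40533218,  146.47039533, 1632.22330766])}
{'clock': 0.1, 'qpos': array([-1.20838499e+00,  3.53568004e-01,  1.63409741e+00, -3.18905803e-05,
        1.15521364e+00, -2.40361917e-03]), 'qvel': array([-0.00062397, -0.00288526, -0.0012679 , -0.00176343,  0.00018483,
        0.00084234]), 'joint_efforts': array([-5.17800909e-04, -6.06357765e+01, -3.42821574e+01, -3.54150484e-05,
        4.00528588e-03,  4.62347813e-07]), 'eef_pos': array([ 222.81676244, -583.45811314,  238.62744402]), 'tcp_rot': array([-3.14030619e+00,  2.60674059e-05,  3.64827867e-01]), 'contact_force': array([ 0.86070617,  0.53084854, -0.49093345]), 'wrist_torque': array([-0.02016227, -0.02162138, -0.00584721]), 'grasp_force': 0.0, 'opening': 0.9993484738264082} 8.0
```

View pics/top0.png

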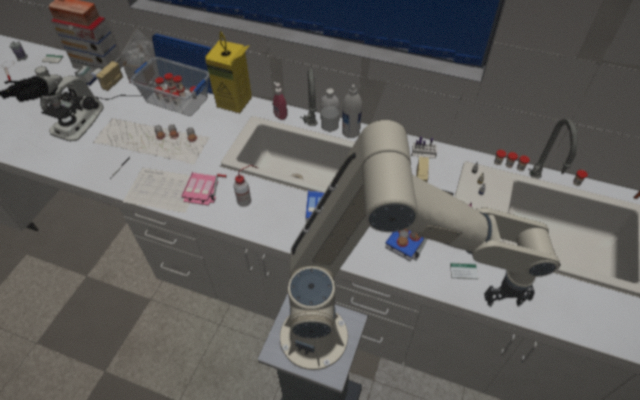

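View pics/side0.png

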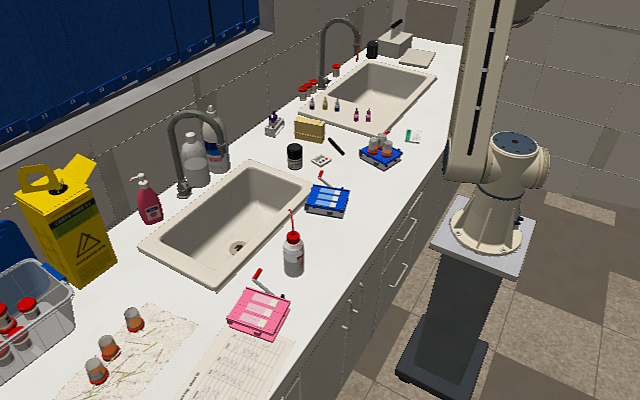

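The slide board (blue with slides) is at about (327,200) in the side view and half hidden by the arm at (314,205) in the top view. The cup board is at side (380,150), and the pink look-alike is at side (258,312). I'll zoom in next.

```bash
cat > h.py <<'E'
from rig import r
import cv2,numpy as np
def cam(n):
    c=r.get_calibration(n); K=np.array([[c['fx'],0,c['cx']],[0,c['fy'],c['cy']],[0,0,1.]])
    return K,cv2.Rodrigues(c['rvec'])[0],np.array(c['tvec'])
def px2w(n,uv,z):
    K,R,t=cam(n); d=R.T@np.linalg.inv(K)@[uv[0],uv[1],1]; o=-R.T@t
    return o+d*(z-o[2])/d[2]
def w2px(n,P):
    K,R,t=cam(n); q=(K@(R@np.atleast_2d(P).T+t[:,None])).T; return q[:,:2]/q[:,2:]
def crop(n,u0,v0,w,h,s,out,im=None):
    im=r.grab_frame(n)[:,:,::-1] if im is None else im
    cv2.imwrite(out,cv2.resize(im[v0:v0+h,u0:u0+w],None,fx=s,fy=s,interpolation=cv2.INTER_CUBIC))
E
python3 - <<'E'
from h import *
im=cv2.imread("pics/side0.png"); crop("side",290,160,80,60,10,"pics/c1.png",im)
for p in [(306,205),(342,217),(350,192),(313,185)]: print(p,px2w("side",p,45).round())
print("cup",px2w("side",(380,155),45).round())
E
```

```text
(306, 205) [591. 264.  45.]
(342, 217) [448. 253.  45.]
(350, 192) [490. 113.  45.]
(313, 185) [631. 150.  45.]
cup [ 499. -175.   45.]
```

View pics/c1.png

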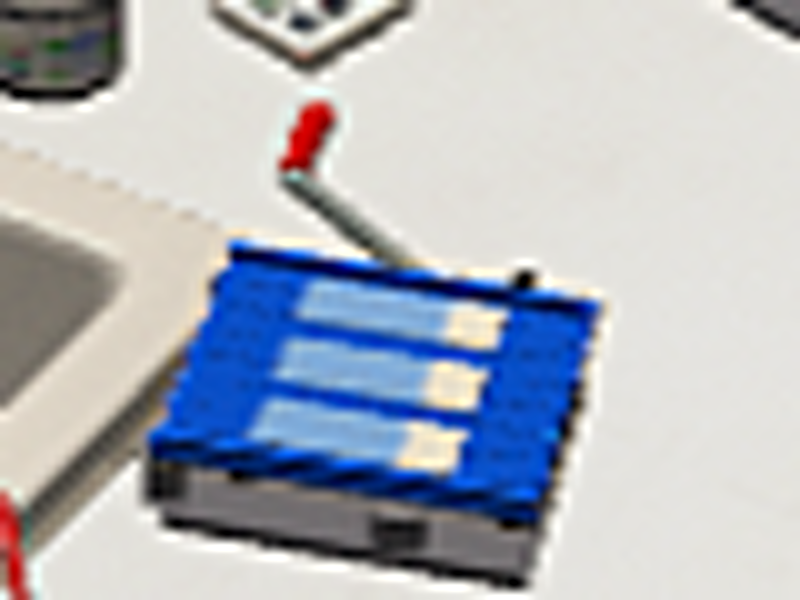

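The crop shows the handle from (296,165) to (318,112), with the lever on the far (-y) side. The deck corners are at (235,245), (600,305), (535,505) and (150,440), and the base's bottom corners at (165,520) and (535,585). I'll fit the pose to these.

```bash
cat > fit.py <<'E'
from h import *
from scipy.optimize import least_squares
uv=np.array([(296,168),(320,108),(235,243),(602,303),(537,515),(150,450),(163,522),(528,587)])/10+[290-.45,160-.45]
def pts(p):
    x,y,a,L0,L1,w=p
    m=np.array([(51,-74,73),(51,-112,73),(L0,-w,45),(L1,-w,45),(L1,w,45),(L0,w,45),(70,60,0),(-70,60,0)],float)
    c,s=np.cos(a),np.sin(a); return m@np.array([[c,s,0],[-s,c,0],[0,0,1]])+[x,y,0]
s=least_squares(lambda p:(w2px("side",pts(p))-uv).ravel(),[540,195,0.,70,-70,60],loss='soft_l1')
print(s.x.round(3)); print(s.fun.reshape(-1,2).round(1))
x,y,a=s.x[:3];R=np.array([[np.cos(a),-np.sin(a)],[np.sin(a),np.cos(a)]])
for n,q in dict(folded=(51,-97),shaft=(-20,-97),stop=(-58,-97)).items(): print(n,(R@q+[x,y]).round(1))
E
python3 fit.py
```

```text
[ 5.48615e+02  1.79614e+02  2.99000e-01  7.20230e+01 -7.21800e+01
  6.38070e+01]
[[ 0.1  0.4]
 [-0.   0.7]
 [ 0.1 -0.6]
 [ 0.1 -0.7]
 [ 0.1 -0.6]
 [ 0.  -0.7]
 [-0.4  0.8]
 [-0.   0.7]]
folded [625.9 102. ]
shaft [558.1  81. ]
stop [521.8  69.8]
```

Call:
carry_out(targets=[{"dp":[44,-36,3],"yaw":-7.2},{"dp":[89,-71,6],"yaw":-14.4},{"dp":[133,-107,9],"yaw":-21.6},{"dp":[178,-142,12],"yaw":-28.8},{"dp":[222,-178,15],"yaw":-36},{"dp":[266,-213,18],"yaw":-43.2},{"dp":[311,-249,21],"yaw":-50.4},{"dp":[355,-284,24],"yaw":-57.6},{"dp":[400,-320,27],"yaw":-64.8},{"dp":[444,-355,30],"yaw":-72},{"dp":[488,-391,33],"yaw":-79.2},{"dp":[533,-426,36],"yaw":-86.3}], fingers=0.3, grip_force=50)

```text
clock: 1.6
eef_pos: [569.4, 6.1, 203.0]
tcp_rot: [-3.141, 0.0, 1.875]
contact_force: [1.7, -0.7, -0.2]
opening: 0.647
grasp_force: 0.0
```

```bash
python3 - <<'E'
from h import *
s=r.sense();print(s['clock'],s['eef_pos'],s['tcp_rot'],s['contact_force'],s['qpos'])
a=r.grab_frame("top")[:,:,::-1]; b=r.grab_frame("side")[:,:,::-1]
cv2.imwrite("pics/top1.png",a);cv2.imwrite("pics/side1.png",b)
f=lambda im,u,v:cv2.resize(im[v:v+75,u:u+100],None,fx=4,fy=4,interpolation=cv2.INTER_CUBIC)
cv2.imwrite("pics/v1.png",np.hstack([f(a,270,150),f(b,270,130)]))
print(w2px("top",[[625.9,102,73],[548.6,179.6,45]]))
E
```

```text
1.6 [569.44274823   6.0623455  203.00347882] [-3.14127268e+00  2.57906863e-05  1.87540141e+00] [ 1.65317325 -0.71012235 -0.17255081] [ 8.08113848e-03  3.05631136e-01  1.78940783e+00 -1.36466347e-04
  1.04685216e+00 -2.96455649e-01]
[[342.81850736 191.3561446 ]
 [319.68139561 203.82795512]]
```

View pics/v1.png

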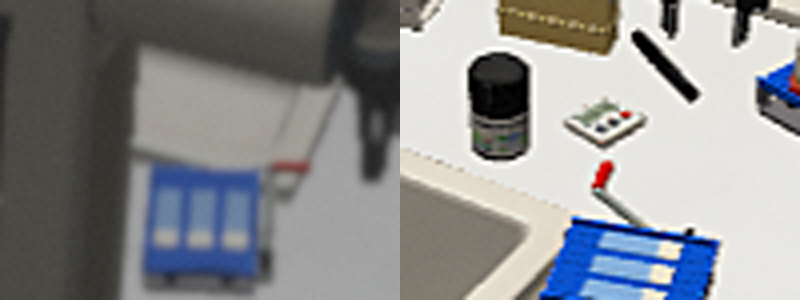

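The handle reads (342.4,191.1) in the top view against a predicted (342.8,191.4), so the fit is confirmed. I'm moving over it and checking the neighbouring objects.

Call:
carry_out(targets=[{"dp":[37,41,25],"yaw":0.3},{"dp":[74,82,50],"yaw":0.3},{"dp":[75,83,60],"yaw":0.3},{"dp":[75,83,60],"yaw":0.3}])

```text
clock: 2.2
eef_pos: [624.7, 99.8, 142.0]
tcp_rot: [-3.138, -0.0, 1.866]
contact_force: [-0.4, 0.5, 0.8]
opening: 0.649
grasp_force: 0.0
```

```bash
python3 - <<'E'
from h import *
print("bottle",px2w("side",(295,168),0),"tray",px2w("side",(321,163),0))
a=0.299;R=np.array([[np.cos(a),-np.sin(a)],[np.sin(a),np.cos(a)]])
for p in [px2w("side",(295,168),0),px2w("side",(321,163),0)]: print((R.T@(p[:2]-[548.6,179.6])).round())
E
```

```text
bottle [785.69000803  41.31492071   0.        ] tray [711.64476494 -48.10454554   0.        ]
[ 186. -202.]
[  89. -266.]
```

Call:
carry_out(targets=[{"dp":[1,1,40],"yaw":0},{"dp":[2,2,75],"yaw":0},{"dp":[2,2,81],"yaw":0},{"dp":[2,2,81],"yaw":0}])

```text
clock: 2.7
eef_pos: [627.6, 102.1, 63.3]
tcp_rot: [3.141, 0.0, 1.865]
contact_force: [-0.1, 0.1, 0.4]
opening: 0.647
grasp_force: 0.0
```

```bash
python3 - <<'E'
from h import *
a=r.grab_frame("side")[:,:,::-1]
crop("side",280,130,80,60,10,"pics/c2.png",a); s=r.sense(); print(s['eef_pos'],s['contact_force'])
E
```

```text
[628.14217836 102.37621914  63.91649538] [0.04610377 0.05542005 0.29131168]
```

View pics/c2.png

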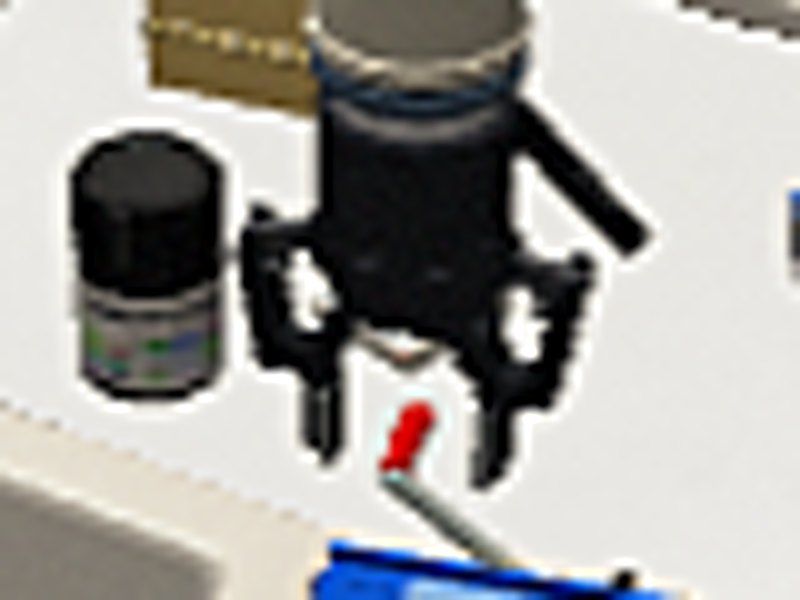

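The red handle (crop 408,438) sits centred between the fingers (320,450 and 490,480). Closing on it.

Call:
carry_out(targets=[{"dp":[0,0,0],"yaw":0},{"dp":[0,0,0],"yaw":0},{"dp":[0,0,0],"yaw":0},{"dp":[0,0,0],"yaw":0},{"dp":[0,0,0],"yaw":0},{"dp":[0,0,0],"yaw":0}], fingers=-1, grip_force=50)

```text
clock: 3.5
eef_pos: [627.6, 102.9, 63.3]
tcp_rot: [3.141, 0.0, 1.866]
contact_force: [-1.3, -1.3, 6.7]
opening: 0.146
grasp_force: 48.6
```

Call:
carry_out(targets=[{"dp":[0,-7,-8],"yaw":0},{"dp":[0,-14,-15],"yaw":0},{"dp":[0,-22,-21],"yaw":0},{"dp":[0,-31,-26],"yaw":0},{"dp":[0,-40,-30],"yaw":0},{"dp":[0,-50,-33],"yaw":0}])

```text
clock: 4.25
eef_pos: [584.1, 89.5, 98.4]
tcp_rot: [3.131, 0.001, 1.866]
contact_force: [8.5, 3.8, 13.3]
opening: 0.14
grasp_force: 49.1
```

Call:
carry_out(targets=[{"dp":[0,-10,-3],"yaw":0},{"dp":[0,-20,-4],"yaw":0},{"dp":[0,-30,-3],"yaw":0},{"dp":[0,-40,-2],"yaw":0},{"dp":[0,-50,1],"yaw":0},{"dp":[0,-59,5],"yaw":0},{"dp":[0,-59,5],"yaw":0}])

```text
clock: 5.12
eef_pos: [523.1, 70.8, 90.8]
tcp_rot: [3.141, 0.001, 1.866]
contact_force: [0.8, -4.7, 4.0]
opening: 0.144
grasp_force: 54.6
```

```bash
python3 - <<'E'
from h import *
a=r.grab_frame("side")[:,:,::-1]
crop("side",290,140,80,75,8,"pics/c3.png",a); s=r.sense(); print(s['eef_pos'],s['contact_force'],s['opening'],s['grasp_force'])
E
```

```text
[523.02513505  70.8043889   90.75471542] [-0.84344487 -4.87389113  6.49114198] 0.14523402381464803 54.78655993938446
```

View pics/c3.png

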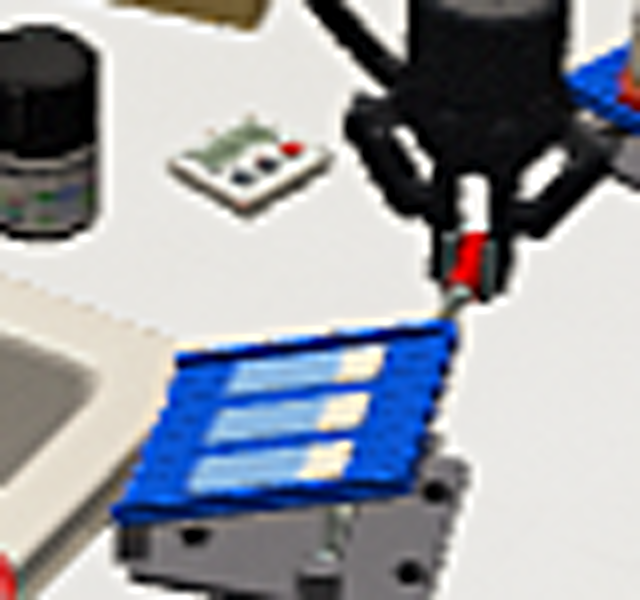

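The deck is up with its slides, and the handle (crop 470,262) is at the stop. Letting go.

Call:
carry_out(targets=[{"dp":[0,0,0]},{"dp":[0,0,0]},{"dp":[0,0,0]},{"dp":[0,0,0]},{"dp":[0,0,-15]},{"dp":[0,0,-45]},{"dp":[0,0,-80]},{"dp":[0,0,-120]},{"dp":[0,0,-120]},{"dp":[0,0,-120]}], fingers=0.3)

```text
schema error: expected keys dp, yaw
```

```bash
python3 - <<'E'
from h import *
a=r.grab_frame("side")[:,:,::-1]
crop("side",290,130,120,90,6,"pics/c4.png",a); s=r.sense(); print(s['clock'],s['eef_pos'],s['contact_force'])
c,n=np.cos(.299),np.sin(.299)
print(w2px("side",[[521.8,69.8,100]])[0]-[290,130])
E
```

```text
5.225 [523.06681524  70.7959023   90.75551902] [-0.64033862 -4.89951831  7.17414573]
[58.64232196 41.94082934]
```

View pics/c4.png

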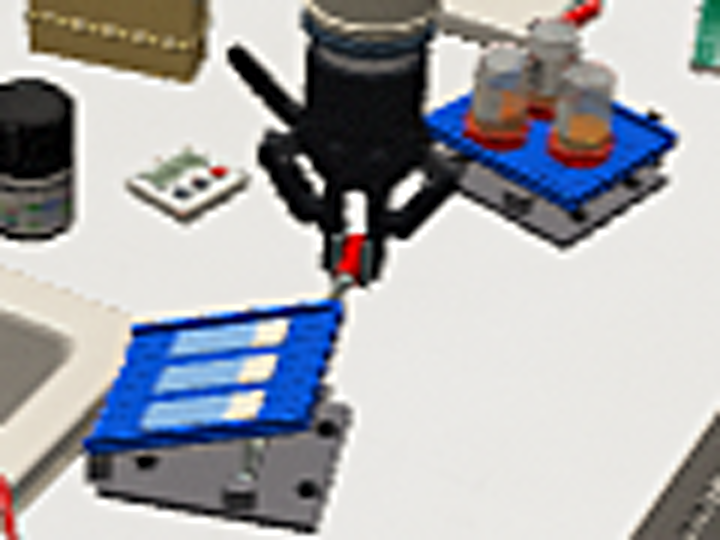

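The move was refused because the rows lacked yaw, so the gripper still holds the handle (crop 350,258). The cup board is flat. I'll resend it.

Call:
carry_out(targets=[{"dp":[0,0,0],"yaw":0},{"dp":[0,0,0],"yaw":0},{"dp":[0,0,0],"yaw":0},{"dp":[0,0,0],"yaw":0},{"dp":[0,0,-15],"yaw":0},{"dp":[0,0,-45],"yaw":0},{"dp":[0,0,-80],"yaw":0},{"dp":[0,0,-120],"yaw":0},{"dp":[0,0,-120],"yaw":0},{"dp":[0,0,-120],"yaw":0}], fingers=0.3)

```text
clock: 6.48
eef_pos: [522.8, 71.2, 210.5]
tcp_rot: [3.141, 0.0, 1.866]
contact_force: [-0.4, 0.1, -0.1]
opening: 0.649
grasp_force: 0.0
```

```bash
python3 - <<'E'
from h import *
a=r.grab_frame("side")[:,:,::-1]
crop("side",290,130,120,90,6,"pics/c5.png",a); s=r.sense(); print(s['clock'],s['eef_pos'],s['contact_force'])
E
```

```text
6.525 [522.44629605  71.14498189 209.80034576] [-1.3800552   0.41060754 -0.88719349]
```

View pics/c5.png

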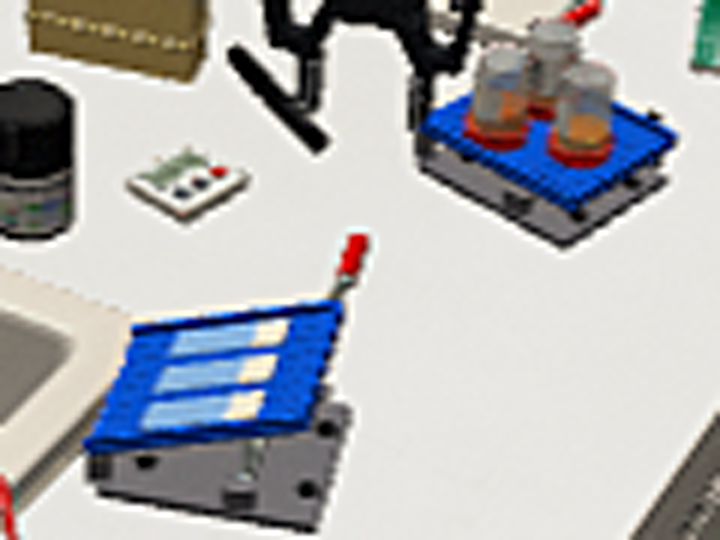

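The slide board stands propped by itself, with the handle at (352,256), matching the predicted stop position. The gripper is clear above it and the cup board is flat.

```bash
python3 -c "
from rig import r
print(r.sign_off())"
```

```text
the job is handed in; nothing more can be done
None
```

The slide board is propped up by itself with its lever past upright against the stop, the gripper has let go and is clear, the cup board is still folded flat, and the job was handed in at about 6.5 s.

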